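Press and hold a lamp cup in the hand press

TASK

Slide the lamp cup that has the stub tube sideways along the press bed, without lifting it, until it stands centred on the scribed ring under the pad. Then flip the safety catch fully over, out of the lever's way, pull the lever towards the front of the press as far as it goes so that the pad presses the cup, and finish while still holding the lever there with the gripper. Leave the other things on the bench where they are.

Things in the scene. Friction and masses are not known exactly. Their poses are not given: they have to be found in the camera images.
- press: Hand press, fixed, elsewhere and turned each time. Origin on the bench top below the marked ring; front looks to -x at yaw 0, y runs along the bed. In mm: steel bed x -65..65, y -290..260, 12 thick; grey column x -22..38, y 52..100; head x -30..30, y -40..100, z 112..150; bearing post x -25..41, y 185..225, top z 138; ram rod 18 thick over the ring, up to z 206.
- ring (a point): Centre of the scribed ring (72 mm across, bright line) on the bed's top face under the press pad, 12 mm above the bench. The only scribed ring on the bed.
- cup: Steel lamp cup with a stub tube: cylinder 64 mm across, 60 mm high, wall 4 mm, mouth up, on the bed's -y half; 0.3 to 0.52 kg. A level round tube 16 mm thick juts out along the cup's -x, axis 32 mm above its underside, from 32 to 151 mm from its centre. Origin: centre of its underside, resting on the bed (12 mm above the bench).
- stub_grip (a point): Point on the stub tube's axis, 105 mm from the cup's centre along the cup's -x and 32 mm above its underside. A good place to grip the tube from above: held there, the gripper stays clear of the head and pad when the cup is on the ring and the tube points to the front of the press.
- pad: Flat round steel pad, 76 mm across, 10 mm thick, sprung under the ram, above the ring. Origin: centre of its underside, 94 mm above the bench when raised (22 mm above a cup's rim). The lever lowers the ram 34 mm per rad: the pad meets the rim at about 0.65 rad, then its spring (0.9 N/mm) presses the cup, about 14 N at the lever's stop.
- catch (a joint): Safety catch hinge: 0 = leaning 0.95 rad from vertical to the press's -y, in front of the lever shank, which it then blocks; grows as it is flipped up and over to the press's +y; stop at 1.9 (leaning 0.95 rad to +y, fully over, lever free). Starts at 0 to 0.18. Light friction (0.03 N m): it stays where it is put.
- catch_peg (a point): Point on the axis of the catch's round thumb peg, 25 mm in front of the catch arm's front face. The peg is 12 mm thick and juts 45 mm from that face towards the press's -x, parallel to the hinge; this point moves on a circle of 60 mm radius about catch_pivot, in the press's y-z plane. The arm is a bar 14 x 16 mm reaching 84 mm from the hinge.
- catch_pivot (a point): Point on the catch's hinge axis (parallel to the press's x), level with catch_peg in x: at x -12, y 205, z 150 mm in the press's frame.
- lever (a joint): Press lever hinge: 0 = at rest, leaning back 0.6 rad from vertical (top away from the robot); grows as its top is pulled over to the press's -x; stop at 1.1 (leaning 0.5 rad to the front). A spring returns it to 0 when let go; the pull at the cross grip grows from about 3 to 10 N. With the catch not flipped it stops after about 0.05 rad: a block (20 x 20 x 28 mm) on the shank meets the catch.
- lever_grip (a point): Centre of the lever's black cross grip: a cylinder 26 mm thick, 38 mm long, lying along the press's y across the end of the lever (round shank 16 mm thick), flat ends. 150 mm from lever_pivot; it moves in the press's x-z plane. Pinch it by its flat ends from above and turn the gripper with the lever as it swings (a pinch that is not turned slips some 20 mm), or hook it from behind (+x).
- lever_pivot (a point): Point on the lever's hinge axis (parallel to the press's y) in the plane in which the lever swings: at x 0, y 160, z 125 mm in the press's frame.
- plain_cup: Like the cup but without a stub tube: 64 mm across, 60 mm high, on the bench behind the bed; origin at the centre of its underside. Bystander: leave it where it is.
- collar: Steel tube collar, 80 mm across, 45 mm high, behind the bed; origin at the centre of its underside. Bystander: leave it where it is.
- nut1: Hexagon nut, 22 mm across flats, 12 mm high, on the bed between column and bearing post; origin at the centre of its underside. Bystander: leave it where it is.
- nut2: Hexagon nut, 22 mm across flats, 12 mm high, on the bench in front of the bed; origin at the centre of its underside. Bystander: leave it where it is.
- pliers: Pliers lying on the bench in front of the bed, about 165 mm long, 14 mm high; origin below the rivet. Bystander: leave it where it is.
- hammer: Hammer lying behind the bed along the press's y; origin at its underside. Bystander: leave it where it is.
- disc: Round steel disc, 50 mm across, 6 mm thick, behind the bed near the lever; origin at the centre of its underside. Bystander: leave it where it is.
Not all that is in view belongs to the job. Several things have the shape of the cup; the one meant has the colours described above.

How it is judged:
By the outcome, as a careful person would: the job done as asked, in the order asked, and still so for the second after the job is handed in, while the arm keeps its last pose, push and grip.
It also fails if it takes over 64 s, if anything falls off the work surface, if the arm or the gripper's body presses on something with over 40 N, if the wrist force passes 120 N, or if a joint passes its speed limit or range.

ROBOT

A 7-joint arm with a two-finger parallel gripper is mounted at the origin on the work surface. World frame = base frame: x ahead of the robot, y to its left, z up, the work surface at z = 0. Lengths are in m, angles in degrees, forces in N, time in s.
With the tool pointing down it reaches from about 0.425 to 0.875 m from the base axis. Payload 4.7 kg.
Tool frame: the origin (TCP) lies at the very end of the fingers, on their centre line; the grasp point (between the pads) lies 19 mm behind it; z points along the fingers, x is the direction in which the jaws open and shut, and the axes are right-handed (so a half turn about z gives the same grasp; the last joint's range is limited). The gripper opens to 87 mm and grips with 3 to 60 N. Pads are 19 mm wide; open, the fingers measure 117 mm over their backs; the gripper's body (75 mm by 190 mm) begins 51 mm behind the grasp point.
Start: joints at [73.001, 18.392, -4.016, 83.108, 1.295, 78.541, -3.26], TCP at [0.199, -0.619, 0.223] pointing down, gripper open.
Joint ranges: [-163.93, 163.93], [-17.29, 119.83], [-79.2, 71.16], [3.27, 140.29], [-89.18, 269.18], [5.43, 117.66], [-154.24, 154.24]. Speed limits (degrees/s): [147.25, 147.25, 180, 180, 180, 180, 180].

INTERFACE

Orientations are given as [roll, pitch, yaw] about the fixed x, y, z axes, in that order (R = Rz(yaw) Ry(pitch) Rx(roll)).
In Python, from cell import sensors, vision, env gives the robot as it stands.
- The arm moves only by the shell command python3 -m inch 'ROWS' [OPENING] [FORCE]. ROWS is a JSON object of lists of equal length, an entry for each row: "dp": the shift along the tool's x, y, z in m, a list of three; "turn": the turn about the tool's z in degrees. A call has 1 to 8 rows; each row shifts and turns the commanded pose from where the row before left it, along the tool's axes as they then stand; what a row does not reach is not made up. A row lasts 1/8 s, in which the tool goes at most 62.5 mm and 10.7 degrees, less where a joint would pass 70% of its speed; a pose out of reach is approached as far as the arm can. A call is refused whole if a number of a shift passes 0.0625 or a number of a turn 10.7, either way. A call with a gripper value outside its range is refused whole. OPENING is the closure, from -1 (fully open) to 1 (shut), set as the call begins (- or left out, the last holds). The fingers move at their own pace and stop on an object; FORCE is the grip in N (left out, the last holds). Time passes only in rows, so rows that do not move let the fingers close. It gives the time, the measured TCP pose, the force and the opening at its end, in the units of the state.
- sensors.get_obs(): the state, without advancing time (a new reading comes with each control period).
- vision.read_camera(name): name is "side" or "top" or "wrist"; returns the picture (400x640x3 uint8, blue, green, red); there is no depth.
- vision.get_calibration(name): a dict with "K" (3x3 intrinsics, pixels), "k1" (the pictures are not rectified: a ray, as slopes to the right and down, at radius r is drawn at 1 + k1 r^2 times it, then the intrinsics apply), "pose" (4x4, takes a point from camera to world coordinates). Camera axes: x right, y down, z forward; pixel columns grow to the right and rows downward; lengths in m; the calibration is good to about 2 mm. A picture is of the moment at which its call begins: read the wrist's pose just before it. get_calibration takes no time and is no camera call; for the wrist camera it gives the pose at the moment of the call.
- env.sign_off(): hands the job in, once; it reports no verdict.
The state is a dict: "time_s": time; "qpos": joint angles; "joint_velocities": joint speeds; "effort": joint torques, N m; "tool_pos": TCP position; "tool_rot": TCP orientation; "force": force on the tool from outside, world axes, zero at the start; "wrist_torque": the same for the moment, N m; "grip_width": finger opening in m.
Only numpy, scipy, OpenCV 4.12 (cv2) and the standard library are available. Lean on these libraries where they do the work, as an engineer would, in place of code of your own. Each camera call takes 0.05 s, during which the arm holds its last target.

## Working session

There is one attempt and no reset: what is moved stays moved. The work goes in short steps, Python scripts to look and compute and a shell command to move; the robot and the scene stay as the last step left them, time stands still between calls to the robot, and variables do not carry over. Pictures are saved under pics/ and viewed, and the job is handed in when it is done.

```bash
ls; mkdir -p pics; python3 - <<'E'
from cell import sensors, vision, env
import cv2
o=sensors.get_obs(); print({k:(v if not hasattr(v,'round') else v) for k,v in o.items()})
for n in ['side','top','wrist']:
    c=vision.get_calibration(n); print(n,c)
    cv2.imwrite(f'pics/{n}0.png',vision.read_camera(n))
E
```

```text
pics
{'time_s': 0.0, 'qpos': array([73.00136378, 18.43915207, -4.01532664, 83.17579091,  1.29781314,
       78.5392277 , -3.26025033]), 'joint_velocities': array([-0.15110543,  0.10644402, -0.01495447,  0.02173701, -0.11608196,
       -0.01528912, -0.06078657]), 'effort': array([ 1.28412787e-03, -4.91285992e+01, -4.02976535e-01, -3.12528956e+01,
       -6.39348174e-02,  4.37695370e-02,  1.80267848e-04]), 'tool_pos': array([ 0.19853642, -0.61835868,  0.22145265]), 'tool_rot': array([ 1.79991463e+02,  1.08772355e-01, -7.21914857e+01]), 'force': array([0.12402265, 0.50968993, 0.18933171]), 'wrist_torque': array([ 0.00263923,  0.07156802, -0.02436401]), 'grip_width': 0.08686726866092846}
side {'K': array([[387.89447909,   0.        , 319.28659061],
       [  0.        , 387.89447909, 202.54698266],
       [  0.        ,   0.        ,   1.        ]]), 'k1': -0.021259993355884042, 'pose': array([[-0.99464035, -0.06268109,  0.08222923,  0.44510772],
       [-0.10317051,  0.54926893, -0.82925237,  0.87074606],
       [ 0.00681248, -0.8332915 , -0.55279188,  0.72995802],
       [ 0.        , 
[... 238 characters left out ...]
se': array([[-0.01606401, -0.99622482,  0.08531155,  0.4625192 ],
       [-0.99954759,  0.01383044, -0.02670821,  0.01540051],
       [ 0.02542749, -0.085702  , -0.99599629,  0.94715768],
       [ 0.        ,  0.        ,  0.        ,  1.        ]])}
wrist {'K': array([[328.47472187,   0.        , 317.86763814],
       [  0.        , 328.47472187, 207.72320337],
       [  0.        ,   0.        ,   1.        ]]), 'k1': -0.017493094643677286, 'pose': array([[ 0.30718159, -0.91141746, -0.27378402,  0.27347151],
       [-0.95164793, -0.29491484, -0.08597356, -0.59501946],
       [-0.00238517,  0.28695549, -0.95794095,  0.38427669],
       [ 0.        ,  0.        ,  0.        ,  1.        ]])}
```

View pics/side0.png

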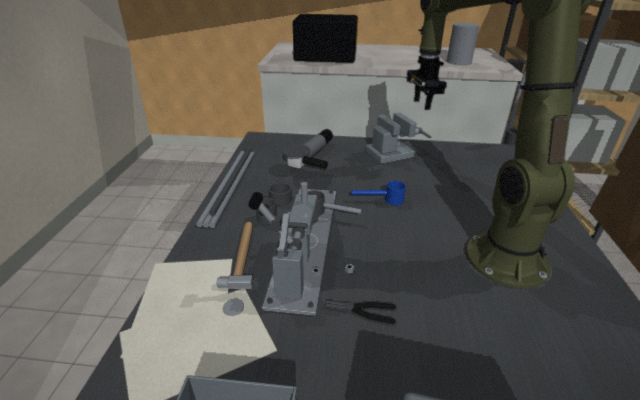

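View pics/top0.png

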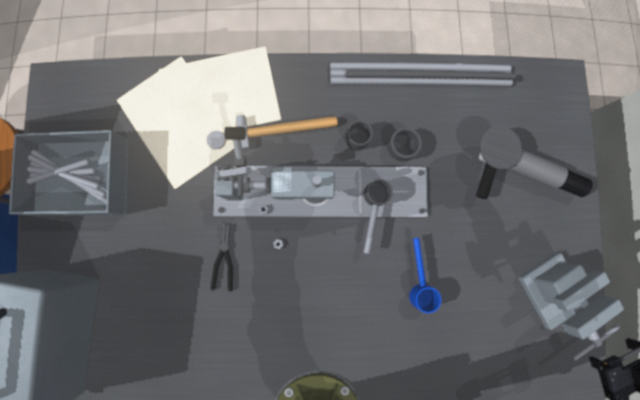

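View pics/wrist0.png

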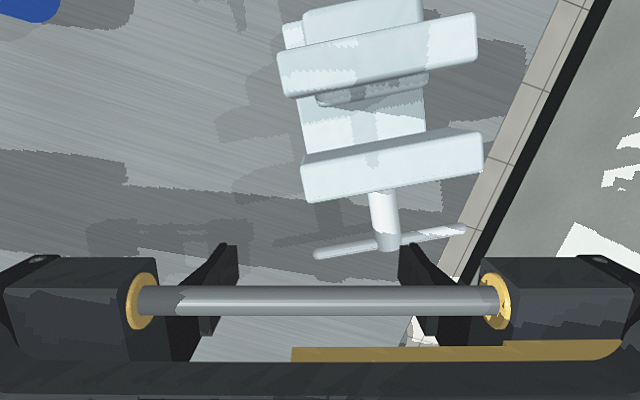

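The top view shows the bed at rows 165-217 and columns 214-429. The steel cup is at about (376,190) with its tube pointing to (367,250). The blue cup is a decoy. I'll zoom in.

```bash
python3 - <<'E'
import cv2
im=cv2.imread('pics/top0.png')[95:295,200:440]; cv2.imwrite('pics/top0z.png',cv2.resize(im,None,fx=3,fy=3,interpolation=cv2.INTER_CUBIC)[:600])
im=cv2.imread('pics/side0.png')[170:320,240:420]; cv2.imwrite('pics/side0z.png',cv2.resize(im,None,fx=4,fy=4,interpolation=cv2.INTER_CUBIC)[:600])
E
```

```text
(no output)
```

View pics/top0z.png

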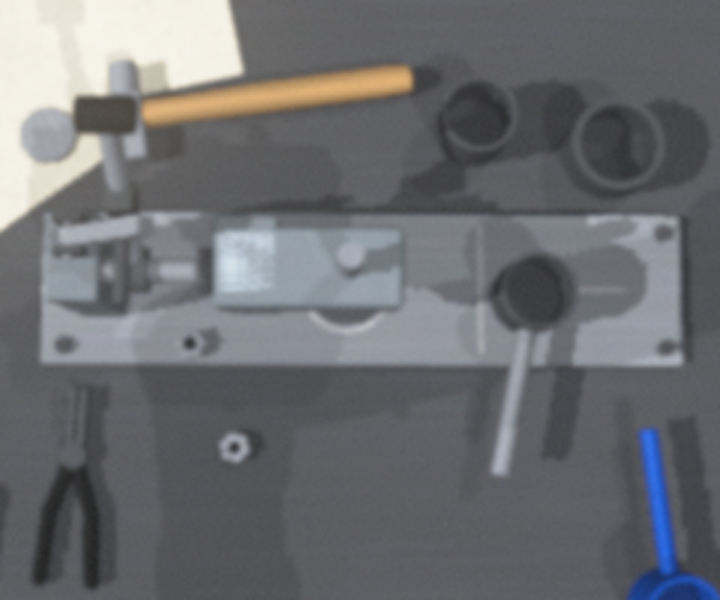

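View pics/side0z.png

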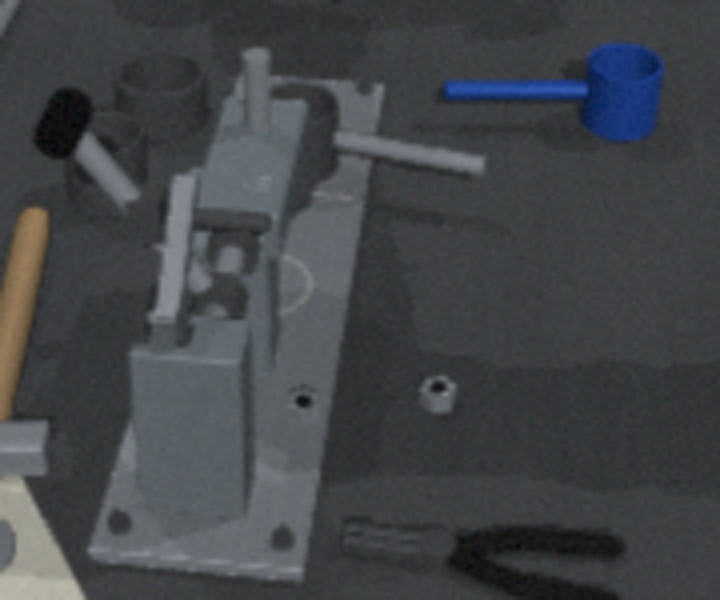

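```bash
cat > h.py <<'E'
import numpy as np, cv2, json
from scipy.optimize import least_squares
from scipy.spatial.transform import Rotation as R
from cell import sensors, vision
def cal(n): return vision.get_calibration(n)
def proj(P,c):
    P=np.atleast_2d(P); T=np.linalg.inv(c['pose']); q=P@T[:3,:3].T+T[:3,3]
    s=q[:,:2]/q[:,2:]; r2=(s**2).sum(1,keepdims=True); s=s*(1+c['k1']*r2)
    return s*[c['K'][0,0],c['K'][1,1]]+[c['K'][0,2],c['K'][1,2]]
def ray(uv,c):
    d=(np.array(uv,float)-[c['K'][0,2],c['K'][1,2]])/c['K'][0,0]; s=d.copy()
    for _ in range(20): s=d/(1+c['k1']*(s@s))
    v=c['pose'][:3,:3]@np.r_[s,1]; return c['pose'][:3,3],v
def atz(uv,c,z):
    o,v=ray(uv,c); return o+v*(z-o[2])/v[2]
def press2w(p,P): # p=(x,y,yaw rad), P mm in press frame
    P=np.atleast_2d(P)/1000.; c,s=np.cos(p[2]),np.sin(p[2])
    return np.c_[p[0]+c*P[:,0]-s*P[:,1],p[1]+s*P[:,0]+c*P[:,1],P[:,2]]
def snap(n,f,crop=None,k=1):
    c=cal(n); im=vision.read_camera(n); cv2.imwrite(f'pics/{f}_raw.png',im)
    if crop: x0,y0,x1,y1=crop; im=im[y0:y1,x0:x1]
    cv2.imwrite(f'pics/{f}.png',cv2.resize(im,None,fx=k,fy=k,interpolation=cv2.INTER_CUBIC)); return c
E
python3 - <<'E'
from h import *
ct,cs=cal('top'),cal('side')
T=lambda u,v:(200+u/3-.33,95+v/3-.33)
S=lambda u,v:(240+u/4-.37,170+v/4-.37)
pt={(65,260,12):T(43,216),(65,-290,12):T(682,216),(-65,-290,12):T(683,363),(-65,260,12):T(41,363),
 (-30,-40,150):T(402,304),(30,-40,150):T(402,229),(-30,100,150):T(216,304)}
ps={(65,260,12):S(90,555),(-65,260,12):S(302,578),(-25,225,138):S(245,352),(41,225,138):S(133,346)}
A=np.array(list(pt)),np.array(list(pt.values())); B=np.array(list(ps)),np.array(list(ps.values()))
f=lambda p:np.r_[(proj(press2w(p,A[0]),ct)-A[1]).ravel(),(proj(press2w(p,B[0]),cs)-B[1]).ravel()]
r=least_squares(f,[.6,0,0],loss='soft_l1'); p=r.x
print(p[:2],np.degrees(p[2])); print(f(p).reshape(-1,2).round(1).tolist())
np.save('press.npy',p)
for z in (0.012,0.072): pass
print('cup rim c', atz(T(535,291),ct,.072), 'tube end',atz(T(500,472),ct,.044+.0))
print('nut1',atz(T(192,343),ct,.024),'nut2',atz(T(235,447),ct,.012))
im=cv2.imread('pics/top0_raw.png') if 0 else cv2.imread('pics/top0.png'); im2=cv2.imread('pics/side0.png')
def draw(im,c):
  im=cv2.resize(im,None,fx=4,fy=4,interpolation=cv2.INTER_CUBIC)
  def pl(P,col,cl=1):
    q=proj(press2w(p,P),c)*4+1.5; cv2.polylines(im,[np.int32(q)],bool(cl),col,1)
  box=lambda x0,x1,y0,y1,z:[(x0,y0,z),(x1,y0,z),(x1,y1,z),(x0,y1,z)]
  pl(box(-65,65,-290,260,12),(0,0,255)); pl(box(-30,30,-40,100,150),(0,255,0)); pl(box(-25,41,185,225,138),(255,0,0))
  a=np.linspace(0,6.28,40); pl(np.c_[36*np.cos(a),36*np.sin(a),a*0+12],(0,255,255)); 
  for th in (0,):
    an=th-.6; pl([(0,160,125),(-150*np.sin(an),160,125+150*np.cos(an))],(255,0,255),0)
  for th in (0,.18):
    an=.95-th; pl([(0,205,150),(0,205-60*np.sin(an),150+60*np.cos(an))],(255,255,0),0)
  return im
cv2.imwrite('pics/ov_t.png',draw(im,ct)[4*95:4*95+600,800:1600]); cv2.imwrite('pics/ov_s.png',draw(im2,cs)[680:1280,960:1700])
E
```

```text
[ 0.57254245 -0.00353916] -0.8030251384171812
[[0.3, -1.0], [-1.1, -0.4], [0.0, 0.2], [-0.3, 0.4], [1.0, 1.0], [0.8, -1.1], [-1.3, 1.0], [-0.1, -1.8], [1.0, -2.3], [-0.3, 2.7], [-1.0, 1.7]]
cup rim c [ 0.56132064 -0.15384012  0.072     ] tube end [ 0.41596047 -0.12610212  0.044     ]
nut1 [0.52671095 0.12681737 0.024     ] nut2 [0.43920628 0.09249609 0.012     ]
```

View pics/ov_t.png

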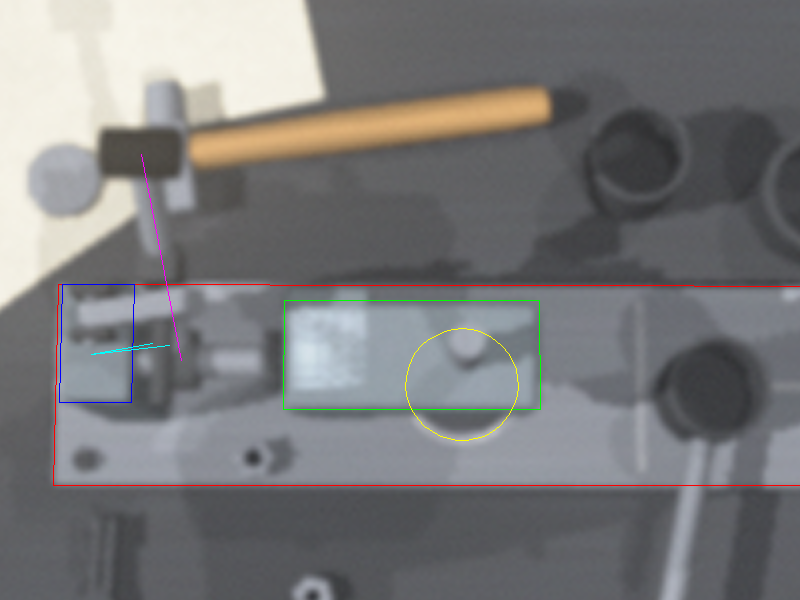

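View pics/ov_s.png

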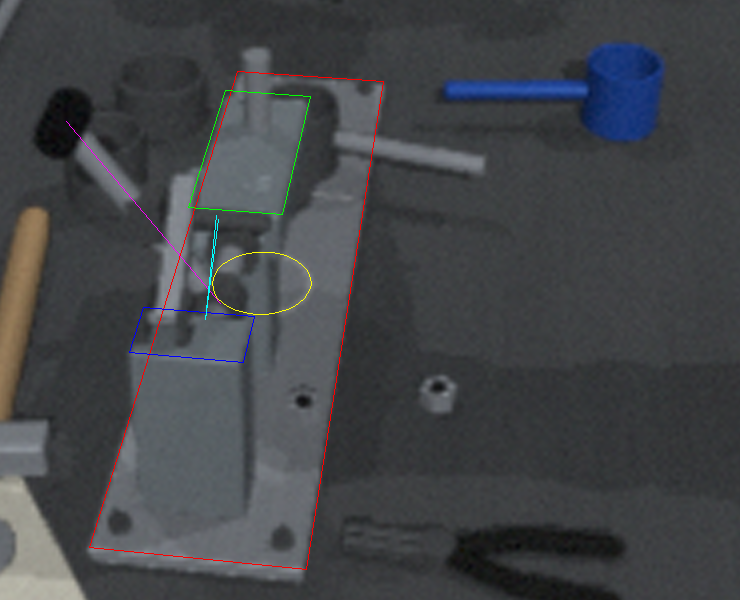

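```bash
cat >> h.py <<'E'
def plan(x,y,z,yaw,n):
    o=sensors.get_obs(); p=o['tool_pos']; y0=o['tool_rot'][2]
    dy=(yaw-y0+180)%360-180; d=(np.array([x,y,z])-p)/n
    print('from',p.round(4),'yaw',round(y0,2),'turn/row',round(-dy/n,2))
    for i in range(n):
        a=np.radians(y0+dy*i/n)
        print(i,[round(float(v),4) for v in (d[0]*np.cos(a)+d[1]*np.sin(a), d[0]*np.sin(a)-d[1]*np.cos(a), -d[2])])
E
python3 -c "
from h import *
plan(.45,-.15,.20,-100.8,11)"
```

```text
from [ 0.1986 -0.6185  0.2217] yaw -72.19 turn/row 2.6
0 [-0.0336, -0.0348, 0.002]
1 [-0.0351, -0.0332, 0.002]
2 [-0.0366, -0.0316, 0.002]
3 [-0.038, -0.0299, 0.002]
4 [-0.0393, -0.0282, 0.002]
5 [-0.0405, -0.0263, 0.002]
6 [-0.0417, -0.0245, 0.002]
7 [-0.0427, -0.0226, 0.002]
8 [-0.0437, -0.0206, 0.002]
9 [-0.0446, -0.0186, 0.002]
10 [-0.0454, -0.0165, 0.002]
```

```bash
python3 -m inch '{"dp":[[-0.034,-0.035,0.002],[-0.035,-0.033,0.002],[-0.037,-0.032,0.002],[-0.038,-0.03,0.002],[-0.039,-0.028,0.002],[-0.04,-0.026,0.002],[-0.042,-0.024,0.002],[-0.043,-0.023,0.002]],"turn":[2.6,2.6,2.6,2.6,2.6,2.6,2.6,2.6]}'
python3 -m inch '{"dp":[[-0.044,-0.021,0.002],[-0.045,-0.019,0.002],[-0.045,-0.017,0.002],[0,0,0],[0,0,0]],"turn":[2.6,2.6,2.6,0,0]}'
python3 - <<'E'
from h import *
np.save('c1.npy',cal('wrist')['pose']); snap('wrist','w1')
E
```

```text
time_s: 1.15
tool_pos: [0.3818, -0.276, 0.2064]
tool_rot: [180.0, -0.0, -93.1]
force: [1.2, 0.1, 0.4]
grip_width: 0.0875
time_s: 1.78
tool_pos: [0.4507, -0.1503, 0.2003]
tool_rot: [180.0, -0.0, -100.8]
force: [-0.0, -0.7, 0.3]
grip_width: 0.0869
```

View pics/w1.png

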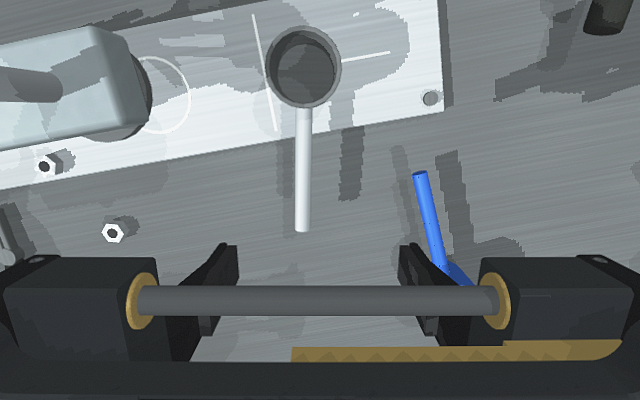

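The wrist view shows the cup rim at (304,66), the tube end at (302,231), the ring arc around (190,95), and the bed corner at (444,111).

```bash
python3 - <<'E'
import cv2
im=cv2.imread('pics/w1_raw.png')
cv2.imwrite('pics/w1a.png',cv2.resize(im[15:145,110:350],None,fx=3.3,fy=3.3,interpolation=cv2.INTER_CUBIC))
cv2.imwrite('pics/w1b.png',cv2.resize(im[80:250,260:460],None,fx=3.5,fy=3.5,interpolation=cv2.INTER_CUBIC))
E
```

```text
(no output)
```

View pics/w1a.png

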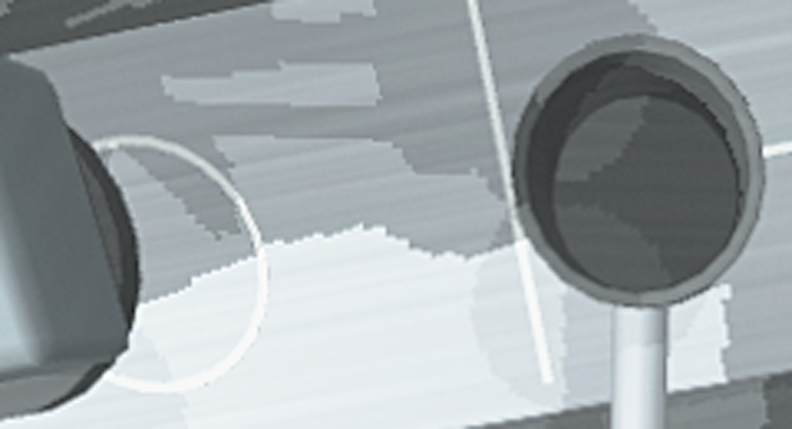

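View pics/w1b.png

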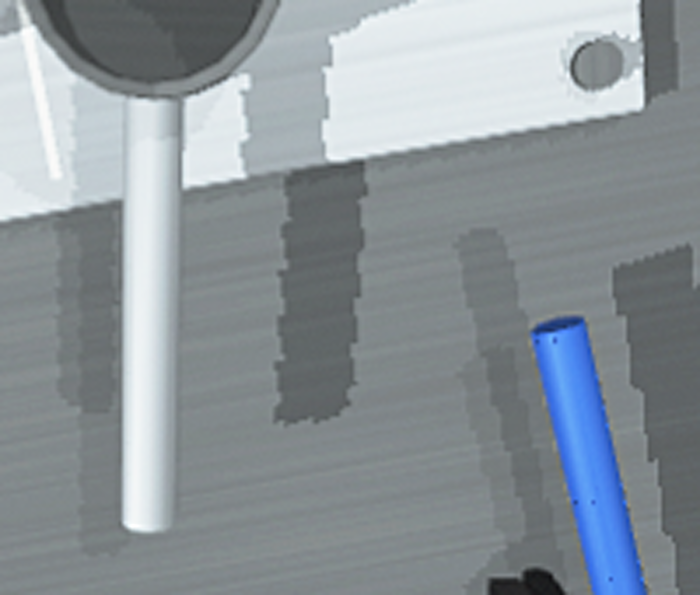

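```bash
python3 - <<'E'
from h import *
c=cal('wrist'); c['pose']=np.load('c1.npy')
A=lambda u,v:(110+u/3.3-.35,15+v/3.3-.35); B=lambda u,v:(260+u/3.5-.36,80+v/3.5-.36)
def circ(pts,z,r):
    P=np.array([atz(q,c,z)[:2] for q in pts]); f=lambda s:np.hypot(*(P-s[:2]).T)-s[2]
    s=least_squares(f,[*P.mean(0),r]).x; s2=least_squares(lambda q:np.hypot(*(P-q).T)-r,P.mean(0)).x
    print(s.round(4),s2.round(4),(f(s)*1000).round(1)); return s2
ring=circ([A(*q) for q in [(105,143),(150,140),(205,175),(245,228),(264,275),(255,335),(222,372),(170,388),(115,377)]],.012,.036)
cup=circ([A(*q) for q in [(517,170),(560,70),(637,36),(730,85),(763,165),(745,240),(640,306),(540,250)]],.072,.032)
t1=atz(B(152,120),c,.044)[:2]; t2=atz(B(149,300),c,.044)[:2];t3=atz(B(147,520),c,.044)[:2]
print(t1,t2,t3)
d=t3-t1; print('tube yaw',np.degrees(np.arctan2(-d[1],-d[0])), 'cup->end', t3-cup, np.hypot(*(t3-cup)), np.degrees(np.arctan2(*-(t3-cup)[::-1])))
e=np.array([atz(B(*q),c,.012)[:2] for q in [(0,221),(350,163),(643,108)]]);print('front edge',e)
k=e[2]-e[0]; print('press yaw from front edge', np.degrees(np.arctan2(k[1],k[0]))+90)
print('corner pred',press2w(np.load('press.npy'),[(-65,-290,12)]))
E
```

```text
[ 0.5719 -0.0035  0.0362] [ 0.5718 -0.0037] [ 0.6  1.2 -1.4 -1.7  0.6  1.3  0.7 -0.3 -1. ]
[ 0.5623 -0.1598  0.0308] [ 0.5621 -0.1597] [-0.3 -0.2  0.7 -0.4  0.1 -0.2  0.3  0. ]
[ 0.52642049 -0.15104119] [ 0.47914442 -0.14063079] [ 0.41524802 -0.12704402]
tube yaw -12.180715974114705 cup->end [-0.14689255  0.03266718] 0.1504811182986632 -12.537871526519933
front edge [[ 0.50606359 -0.09880258]
 [ 0.50328617 -0.20495426]
 [ 0.50303157 -0.29206222]]
press yaw from front edge -0.898829826044647
corner pred [[ 0.50348449 -0.2925997   0.012     ]]
```

```bash
python3 -c "
from h import *
plan(.4596,-.1372,.025,-102.4,5)"
```

```text
from [ 0.4505 -0.1508  0.2003] yaw -100.87 turn/row 0.31
0 [-0.003, -0.0013, 0.0351]
1 [-0.003, -0.0012, 0.0351]
2 [-0.003, -0.0012, 0.0351]
3 [-0.003, -0.0012, 0.0351]
4 [-0.003, -0.0012, 0.0351]
```

```bash
python3 -m inch '{"dp":[[-0.008,-0.003,0.04],[-0.007,-0.003,0.04],[0,0,0.04],[0,0,0.035],[0,0,0.02],[0,0,0],[0,0,0]],"turn":[1,0.5,0,0,0,0,0]}'
python3 - <<'E'
from h import *
np.save('c2.npy',cal('wrist')['pose']); snap('wrist','w2')
E
```

```text
time_s: 2.7
tool_pos: [0.4604, -0.1372, 0.0264]
tool_rot: [-179.9, -0.0, -102.4]
force: [0.1, 0.7, 0.0]
grip_width: 0.0874
```

View pics/w2.png

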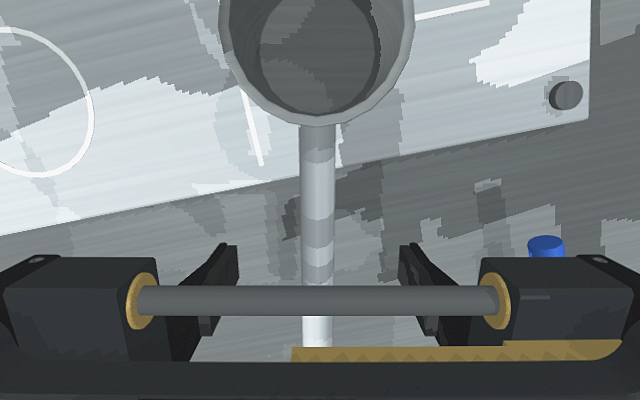

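The tube is centred between the fingers, at column 318. Closing.

```bash
python3 -m inch '{"dp":[[0,0,0],[0,0,0],[0,0,0],[0,0,0],[0,0,0],[0,0,0]],"turn":[0,0,0,0,0,0]}' 1 40
python3 -c "
from h import *
print(sensors.get_obs()['wrist_torque'])
plan(.467,-.002,.0262,-90.85,12)
# cup about grip: path check: cup arcs
"
```

```text
time_s: 3.5
tool_pos: [0.46, -0.1361, 0.0255]
tool_rot: [180.0, -0.0, -102.3]
force: [-0.1, -0.8, -0.2]
grip_width: 0.0351
[0.05264627 0.01501429 0.0242822 ]
from [ 0.46   -0.1361  0.0255] yaw -102.29 turn/row -0.95
0 [-0.011, 0.0018, -0.0001]
1 [-0.0111, 0.0016, -0.0001]
2 [-0.0111, 0.0014, -0.0001]
3 [-0.0111, 0.0013, -0.0001]
4 [-0.0111, 0.0011, -0.0001]
5 [-0.0112, 0.0009, -0.0001]
6 [-0.0112, 0.0007, -0.0001]
7 [-0.0112, 0.0005, -0.0001]
8 [-0.0112, 0.0003, -0.0001]
9 [-0.0112, 0.0001, -0.0001]
10 [-0.0112, -0.0, -0.0001]
11 [-0.0112, -0.0002, -0.0001]
```

```bash
python3 -m inch '{"dp":[[0,0,0],[0,0,0],[0,0,0],[0,0,0]],"turn":[0,0,0,0]}'
```

```text
time_s: 4.0
tool_pos: [0.46, -0.1362, 0.0255]
tool_rot: [180.0, -0.0, -102.3]
force: [0.4, -0.4, 0.9]
grip_width: 0.0147
```

```bash
python3 -m inch '{"dp":[[-0.006,0.001,0],[-0.011,0.0016,0],[-0.011,0.0015,0],[-0.011,0.0013,0]],"turn":[-0.5,-0.95,-0.95,-0.95]}'
python3 -m inch '{"dp":[[-0.011,0.0012,0],[-0.011,0.001,0],[-0.011,0.0008,0],[-0.011,0.0006,0],[-0.011,0.0004,0],[-0.011,0.0002,0],[0,0,0],[0,0,0]],"turn":[-0.95,-0.95,-0.95,-0.95,-0.95,-0.95,0,0]}'
python3 - <<'E'
from h import *
np.save('c3.npy',cal('wrist')['pose']); snap('wrist','w3'); plan(.467,-.002,.0262,-90.85,3)
E
```

```text
time_s: 4.5
tool_pos: [0.4622, -0.0959, 0.0255]
tool_rot: [180.0, -0.0, -98.8]
force: [-0.2, -2.5, -0.9]
grip_width: 0.0147
time_s: 5.5
tool_pos: [0.4655, -0.0297, 0.0255]
tool_rot: [180.0, 0.1, -93.2]
force: [-0.2, 1.2, 0.2]
grip_width: 0.0144
from [ 0.4655 -0.0299  0.0255] yaw -93.18 turn/row -0.78
0 [-0.0093, 0.0, -0.0002]
1 [-0.0093, -0.0001, -0.0002]
2 [-0.0093, -0.0002, -0.0002]
```

View pics/w3.png

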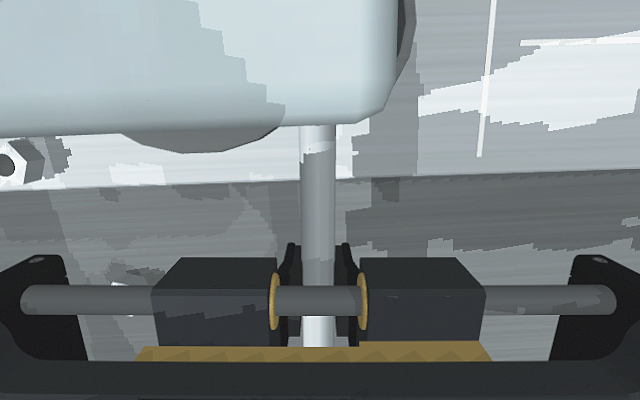

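```bash
python3 -m inch '{"dp":[[-0.009,0,0],[-0.009,0,0],[-0.009,0,0],[0,0,0],[0,0,0]],"turn":[-0.8,-0.8,-0.8,0,0]}'
python3 - <<'E'
from h import *
snap('side','s4',(280,150,400,270),5); snap('top','t4',(210,150,370,260),5);snap('wrist','w4')
E
```

```text
time_s: 6.18
tool_pos: [0.4668, -0.003, 0.0255]
tool_rot: [-180.0, 0.0, -90.8]
force: [1.2, -0.0, -0.5]
grip_width: 0.0149
```

View pics/s4.png

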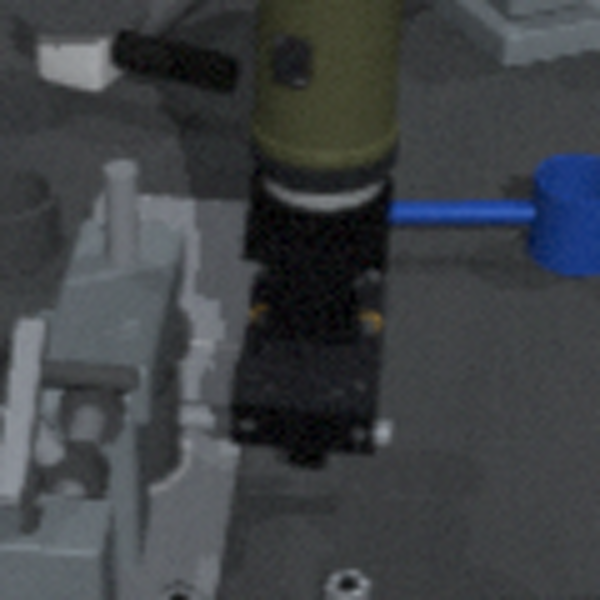

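View pics/t4.png

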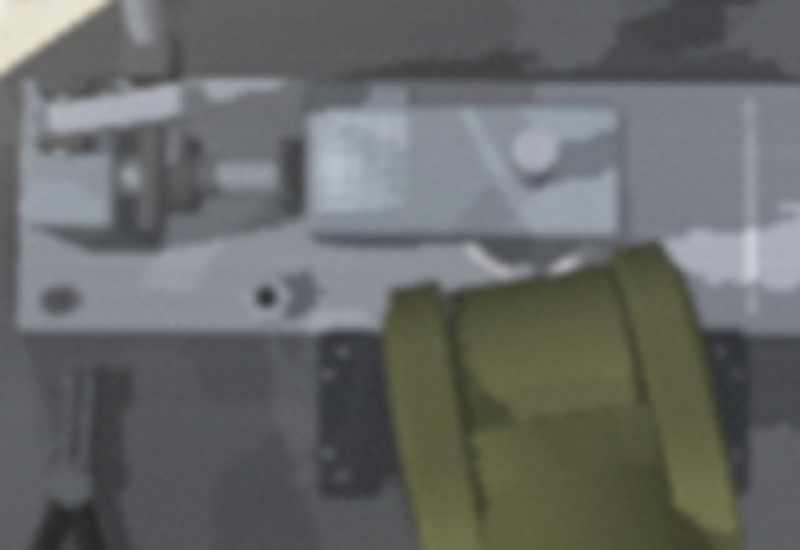

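View pics/w4.png

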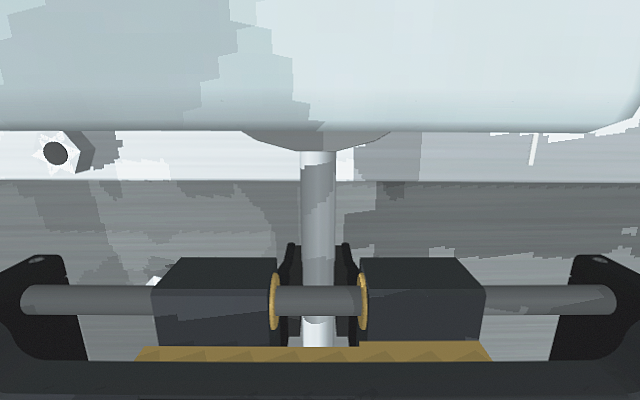

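```bash
python3 -m inch '{"dp":[[0,0,0],[0,0,0],[0,0,0],[0,0,0],[0,0,0],[0,0,-0.02],[0,0,-0.04],[0.03,0,-0.05]],"turn":[0,0,0,0,0,0,0,0]}' -1
python3 -m inch '{"dp":[[0.045,0,-0.05],[0.045,0,-0.02],[0.03,0,0],[0,0,0],[0,0,0]],"turn":[0,0,0,0,0]}'
python3 - <<'E'
from h import *
np.save('c5.npy',cal('wrist')['pose']); snap('wrist','w5')
E
```

```text
time_s: 7.32
tool_pos: [0.4656, -0.0318, 0.1361]
tool_rot: [179.9, 0.1, -90.6]
force: [0.7, -1.8, -0.5]
grip_width: 0.0839
time_s: 7.95
tool_pos: [0.4645, -0.1495, 0.2017]
tool_rot: [180.0, 0.0, -90.8]
force: [-1.0, 1.4, -0.8]
grip_width: 0.0868
```

View pics/w5.png

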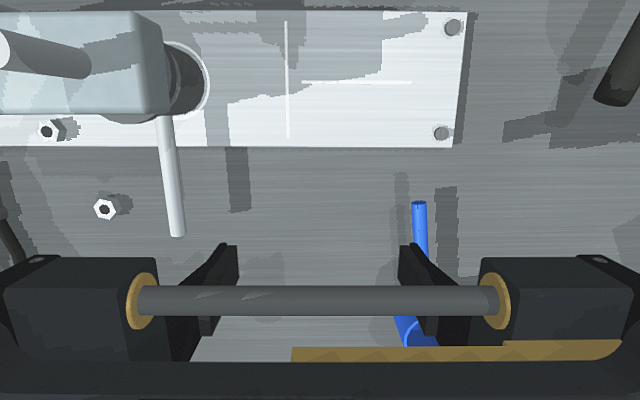

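```bash
python3 - <<'E'
from h import *
c=cal('wrist'); c['pose']=np.load('c5.npy')
im=cv2.resize(cv2.imread('pics/w5_raw.png')[0:250,0:240],None,fx=3.2,fy=3.2,interpolation=cv2.INTER_CUBIC)
cv2.imwrite('pics/w5p.png',im[:600])
im=cv2.resize(cv2.imread('pics/w5_raw.png')[20:145,110:240],None,fx=4.8,fy=4.8,interpolation=cv2.INTER_CUBIC)
a=np.linspace(0,2*np.pi,60)
def dr(P,col): cv2.polylines(im,[np.int32((proj(P,c)-[110,20])*4.8+1.9)],True,col,1)
for (x,y,z,r,col) in [(.572,-.0036,.012,.036,(0,255,255)),(.572,-.0036,.012,.032,(0,0,255)),(.572,-.0036,.072,.032,(0,255,0))]:
    dr(np.c_[x+r*np.cos(a),y+r*np.sin(a),a*0+z],col)
cv2.imwrite('pics/w5q.png',im)
E
```

```text
(no output)
```

View pics/w5p.png

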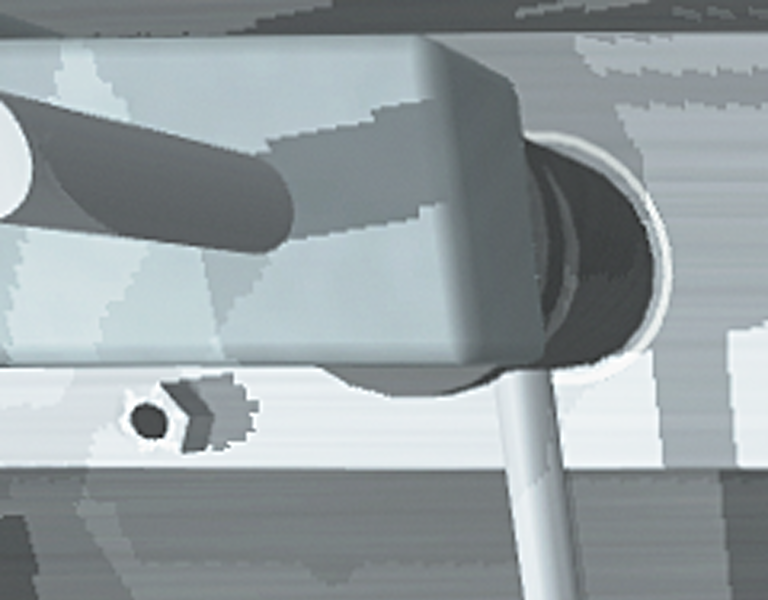

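View pics/w5q.png

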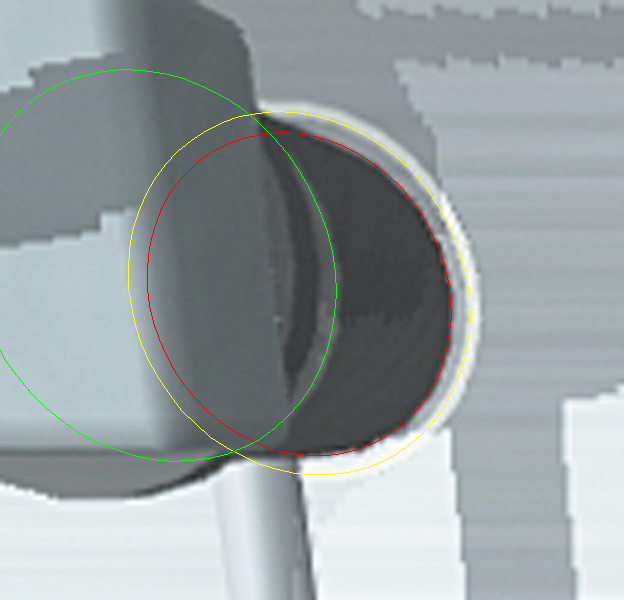

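Base circle and ring are concentric to about 1 mm and the tube points to the front, so the cup is good. Next is a look at the catch.

```bash
python3 -m inch '{"dp":[[-0.03,0,-0.04],[-0.045,-0.004,-0.03],[-0.05,-0.004,-0.01],[-0.05,-0.004,0],[-0.05,-0.004,0],[-0.045,0,0],[-0.03,0,0],[0,0,0]],"turn":[0,0,0,0,0,0,0,0]}' 0.2 20
python3 -m inch '{"dp":[[0,0,0],[0,0,0]],"turn":[0,0]}'
python3 - <<'E'
from h import *
np.save('c6.npy',cal('wrist')['pose']); snap('wrist','w6')
E
```

```text
time_s: 9.0
tool_pos: [0.4836, 0.1536, 0.282]
tool_rot: [180.0, 0.1, -90.4]
force: [0.3, -0.4, 0.3]
grip_width: 0.0347
time_s: 9.25
tool_pos: [0.4851, 0.1479, 0.2818]
tool_rot: [180.0, -0.0, -91.0]
force: [-0.9, -0.6, -0.6]
grip_width: 0.0349
```

View pics/w6.png

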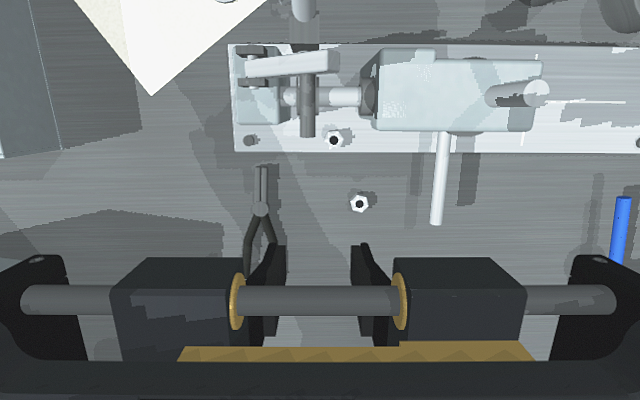

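```bash
python3 - <<'E'
from h import *
c=cal('wrist'); c['pose']=np.load('c6.npy')
p=np.array([.572,-.0036,np.radians(-.85)])
im=cv2.resize(cv2.imread('pics/w6_raw.png')[20:170,220:420],None,fx=4,fy=4,interpolation=cv2.INTER_CUBIC)
for th,col in [(0,(0,0,255)),(.09,(0,255,0)),(.18,(255,0,0))]:
    f=.95-th; P=press2w(p,[(13,205-60*np.sin(f),150+60*np.cos(f)),(-32,205-60*np.sin(f),150+60*np.cos(f))])
    q=(proj(P,c)-[220,20])*4+1.5; cv2.line(im,tuple(map(int,q[0])),tuple(map(int,q[1])),col,1)
    print(th,press2w(p,[(-12,205-60*np.sin(f),150+60*np.cos(f))]))
bx=[(-25,185,138),(41,185,138),(41,225,138),(-25,225,138)]
cv2.polylines(im,[np.int32((proj(press2w(p,bx),c)-[220,20])*4+1.5)],True,(0,255,255),1)
cv2.imwrite('pics/w6q.png',im)
E
```

```text
0 [[0.56231844 0.1527559  0.18490099]]
0.09 [[0.5623679  0.15608991 0.18914625]]
0.18 [[0.56242283 0.15979194 0.19307464]]
```

View pics/w6q.png

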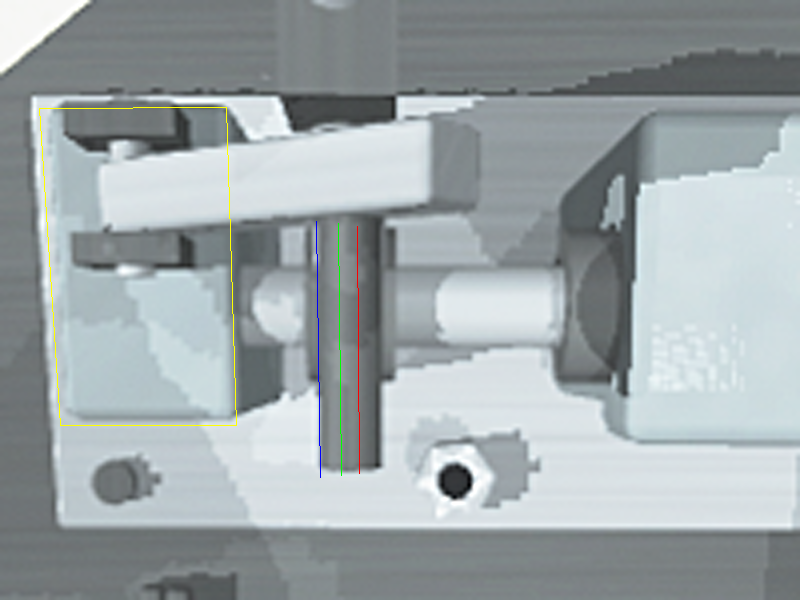

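```bash
python3 -c "
from h import *
plan(.562,.1545,.173,-90.85,4)"
```

```text
from [0.4851 0.1479 0.2819] yaw -90.96 turn/row -0.03
0 [-0.002, -0.0192, 0.0272]
1 [-0.002, -0.0192, 0.0272]
2 [-0.002, -0.0192, 0.0272]
3 [-0.002, -0.0192, 0.0272]
```

```bash
python3 -m inch '{"dp":[[-0.003,-0.025,0],[-0.003,-0.03,0],[-0.002,-0.022,0],[0,0,0.03],[0,0,0.04],[0,0,0.027],[0,0,0.012],[0,0,0]],"turn":[0,0,0,0,0,0,0,0]}'
python3 - <<'E'
from h import *
np.save('c7.npy',cal('wrist')['pose']); snap('wrist','w7'); snap('side','s7',(240,150,390,262),5); print(sensors.get_obs()['tool_pos'])
E
```

```text
time_s: 10.3
tool_pos: [0.562, 0.1553, 0.1727]
tool_rot: [179.9, -0.0, -90.9]
force: [-0.1, 0.3, -0.8]
grip_width: 0.0348
[0.56287851 0.15607672 0.17418937]
```

View pics/w7.png

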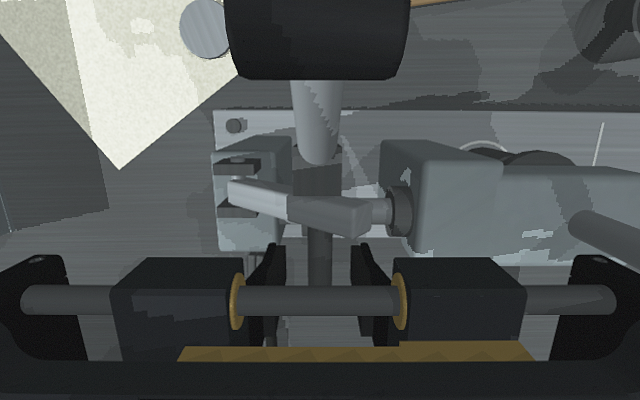

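View pics/s7.png

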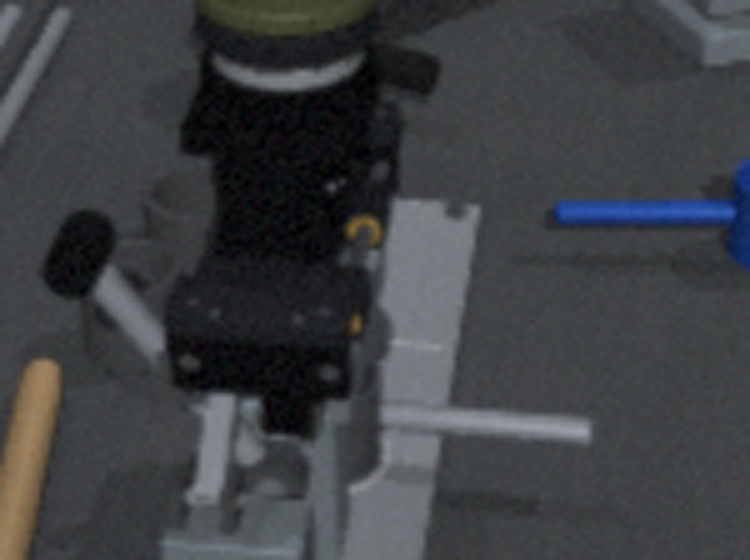

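```bash
python3 -m inch '{"dp":[[0,0,0],[0,0,0],[0,0,0],[0,0,0],[0,0,0]],"turn":[0,0,0,0,0]}' 1 8
python3 -m inch '{"dp":[[-0.0107,0,-0.0104],[-0.013,0,-0.0075],[-0.0144,0,-0.0041],[-0.0149,0,-0.0004],[0,0,0]],"turn":[0,0,0,0,0]}'
python3 - <<'E'
from h import *
snap('wrist','w8')
E
```

```text
time_s: 11.02
tool_pos: [0.5623, 0.1546, 0.1732]
tool_rot: [180.0, -0.1, -90.9]
force: [-1.5, -4.3, 4.2]
grip_width: 0.0114
time_s: 11.65
tool_pos: [0.5635, 0.2121, 0.1957]
tool_rot: [-179.9, 0.2, -90.7]
force: [3.9, 1.4, 3.5]
grip_width: 0.0114
```

View pics/w8.png

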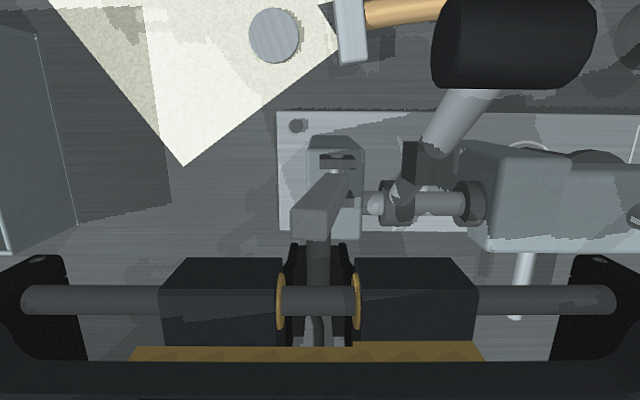

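```bash
python3 -m inch '{"dp":[[-0.0146,0,0.0034],[-0.0133,0,0.0068],[-0.0112,0,0.0099],[-0.006,0,0.007],[-0.002,0,0.003],[0,0,0],[0,0,0]],"turn":[0,0,0,0,0,0,0]}'
python3 - <<'E'
from h import *
o=sensors.get_obs();print(o['force'],o['wrist_torque'],o['tool_pos']); snap('wrist','w9')
p=np.array([.572,-.0036,np.radians(-.85)]); f=-.95
print(press2w(p,[(-12,205-60*np.sin(f),150+60*np.cos(f))]))
E
```

```text
time_s: 12.58
tool_pos: [0.5634, 0.2502, 0.1643]
tool_rot: [179.8, -0.6, -91.1]
force: [-1.5, -13.3, 7.9]
grip_width: 0.012
[ -1.51479324 -13.28370632   7.91619862] [-2.61287946  0.21933717  0.02741237] [0.56341878 0.25017434 0.16428388]
[[0.56376645 0.25035502 0.18490099]]
```

View pics/w9.png

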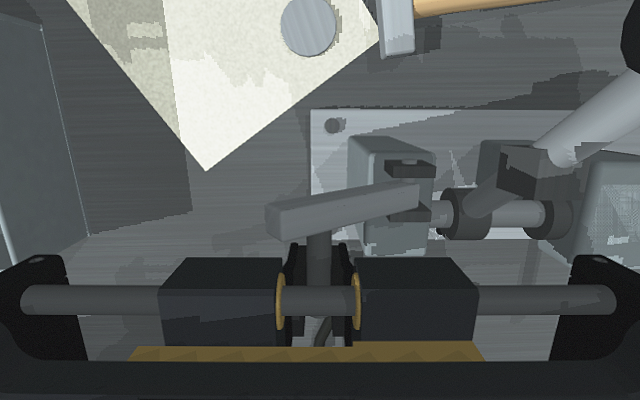

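```bash
python3 -m inch '{"dp":[[0,0,0],[0,0,0],[0,0,0],[0,0,-0.02],[0,0,-0.04],[0,0,-0.05],[0,0,-0.03],[0,0,0]],"turn":[0,0,0,0,0,0,0,0]}' 0.2
python3 - <<'E'
from h import *
snap('wrist','w10'); snap('side','s10',(230,150,390,270),5); plan(.7,.155,.305,-90.85,5)
E
```

```text
time_s: 13.62
tool_pos: [0.5642, 0.2581, 0.3095]
tool_rot: [-179.7, 0.2, -90.8]
force: [0.2, 0.9, -0.7]
grip_width: 0.035
from [0.5633 0.2566 0.3058] yaw -90.8 turn/row 0.01
0 [0.0199, -0.0276, 0.0002]
1 [0.0199, -0.0276, 0.0002]
2 [0.0199, -0.0276, 0.0002]
3 [0.0199, -0.0276, 0.0002]
4 [0.0199, -0.0276, 0.0002]
```

View pics/w10.png

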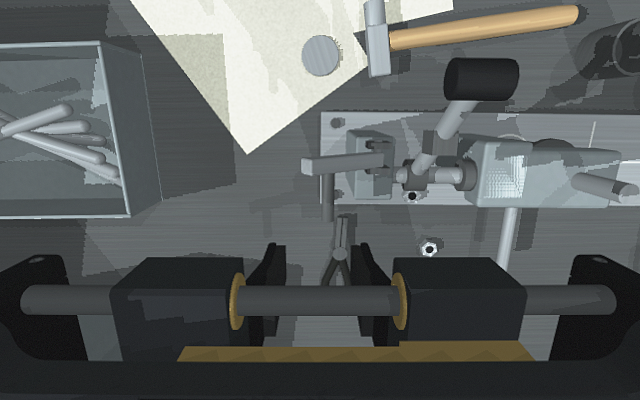

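View pics/s10.png

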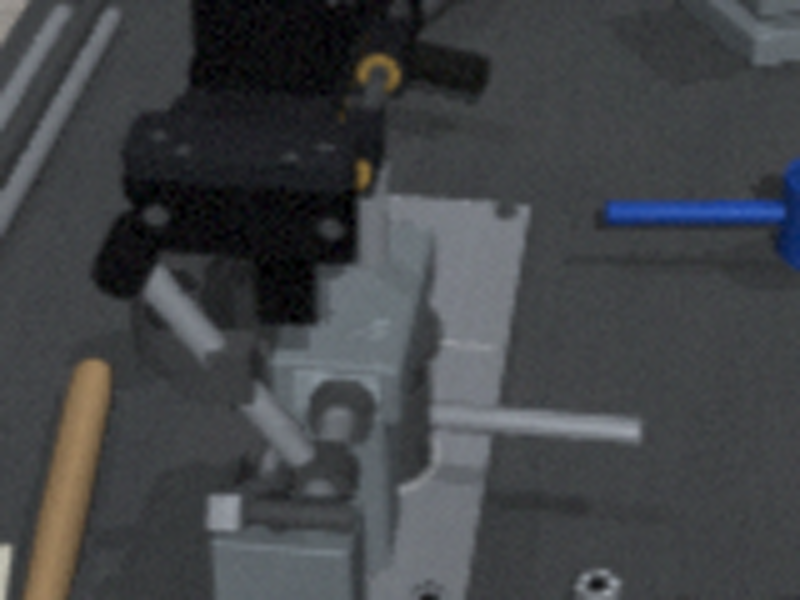

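```bash
python3 - <<'E'
from h import *
c=cal('wrist')
print(atz((481,78),c,.249))
p=np.array([.572,-.0036,np.radians(-.85)]); print(press2w(p,[(84.7,160,248.8)]),proj(press2w(p,[(84.7,160,248.8)]),c))
for f in (-.95,-.9,-.8): print(f,proj(press2w(p,[(-32,205-60*np.sin(f),150+60*np.cos(f)),(13,205-84*np.sin(f),150+84*np.cos(f))]),c).round(1).tolist())
plan(.705,.155,.305,-90.85,5)
E
```

```text
[0.65977519 0.15262428 0.249     ]
[[0.65906424 0.15512589 0.2488    ]] [[476.75773335  79.25943203]]
-0.95 [[324.3, 221.4], [301.6, 175.7]]
-0.9 [[326.3, 222.3], [304.4, 176.5]]
-0.8 [[330.9, 224.0], [311.0, 178.1]]
from [0.5633 0.2566 0.3058] yaw -90.8 turn/row 0.01
0 [0.0199, -0.0286, 0.0002]
1 [0.0199, -0.0286, 0.0002]
2 [0.0199, -0.0286, 0.0002]
3 [0.0199, -0.0286, 0.0002]
4 [0.0199, -0.0286, 0.0002]
```

```bash
python3 -m inch '{"dp":[[0.02,-0.03,0],[0.02,-0.03,0],[0.02,-0.03,0],[0.02,-0.03,0],[0.02,-0.025,0],[0.002,0,0],[0,0,0.02],[0,0,0]],"turn":[0,0,0,0,0,0,0,0]}' 1 40
python3 -m inch '{"dp":[[0,0,0.03],[0,0,0.02],[0,0,0],[0,0,0]],"turn":[0,0,0,0]}'
python3 - <<'E'
from h import *
snap('wrist','w11'); snap('side','s11',(220,130,380,250),5); print(sensors.get_obs()['tool_pos'])
E
```

```text
time_s: 14.72
tool_pos: [0.7053, 0.1525, 0.2829]
tool_rot: [179.7, -0.1, -90.7]
force: [-0.8, -0.1, -0.5]
grip_width: 0.0005
time_s: 15.22
tool_pos: [0.7073, 0.1523, 0.2363]
tool_rot: [-179.9, 0.0, -90.8]
force: [0.9, -0.1, -0.2]
grip_width: 0.0003
[0.70752847 0.15236011 0.23670691]
```

View pics/w11.png

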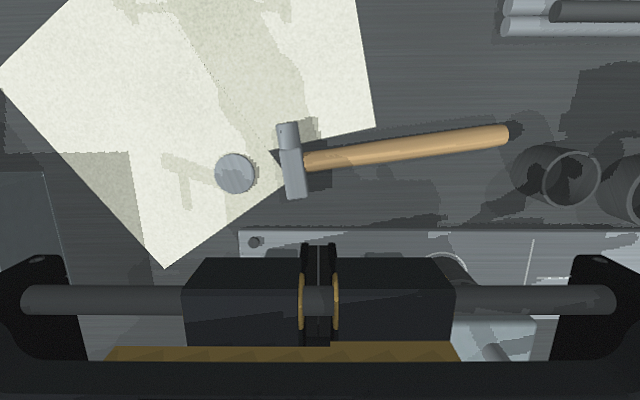

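View pics/s11.png

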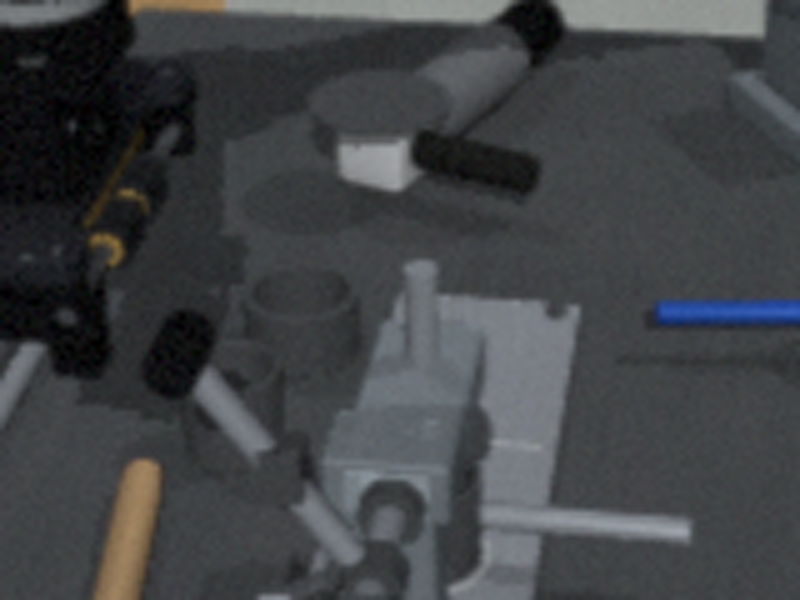

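```bash
python3 -m inch '{"dp":[[0,0.012,0],[0,0.012,0],[0,0.01,-0.004],[0,0.013,-0.007],[0,0.014,-0.006],[0,0.014,-0.005],[0,0.014,-0.003],[0,0,0]],"turn":[0,0,0,0,0,0,0,0]}'
python3 - <<'E'
from h import *
snap('side','s12',(220,130,380,250),5); o=sensors.get_obs(); print(o['tool_pos'],o['force'])
E
```

```text
time_s: 16.32
tool_pos: [0.619, 0.1536, 0.2627]
tool_rot: [-179.6, -0.0, -90.9]
force: [5.2, 0.5, 4.7]
grip_width: 0.0006
[0.61927516 0.15340004 0.26215378] [4.7442695  0.47155462 3.23884657]
```

View pics/s12.png

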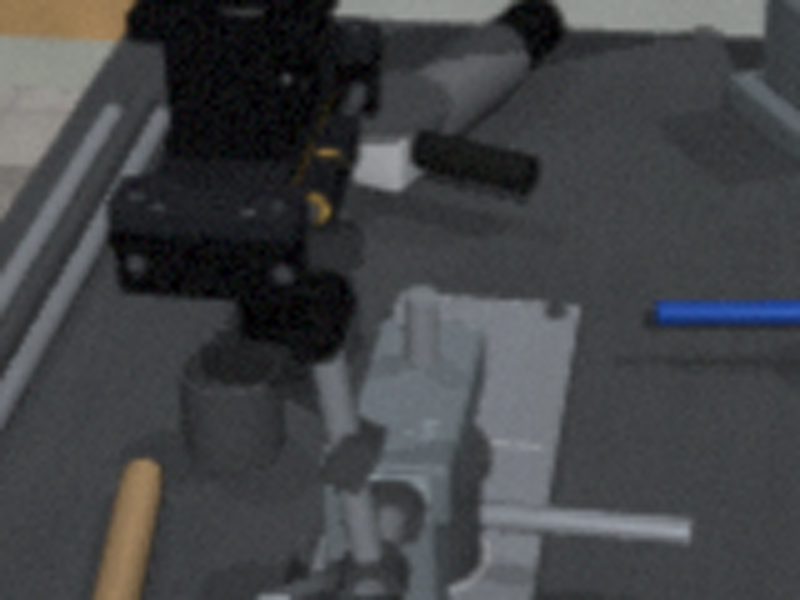

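```bash
python3 -m inch '{"dp":[[0,0.013,-0.001],[0,0.013,0],[0,0.013,0.001],[0,0.013,0.002],[0,0.013,0.003],[0,0.013,0.0045],[0,0.006,0.003],[0,0,0]],"turn":[0,0,0,0,0,0,0,0]}'
python3 - <<'E'
from h import *
snap('side','s13',(240,130,400,250),5); o=sensors.get_obs(); print(o['tool_pos'],o['force'])
E
```

```text
time_s: 17.38
tool_pos: [0.5355, 0.1546, 0.2488]
tool_rot: [-179.7, 0.0, -90.9]
force: [7.3, -0.7, 5.6]
grip_width: 0.0004
[0.53582929 0.15459565 0.24892093] [8.22054221 0.34453957 6.06251481]
```

View pics/s13.png

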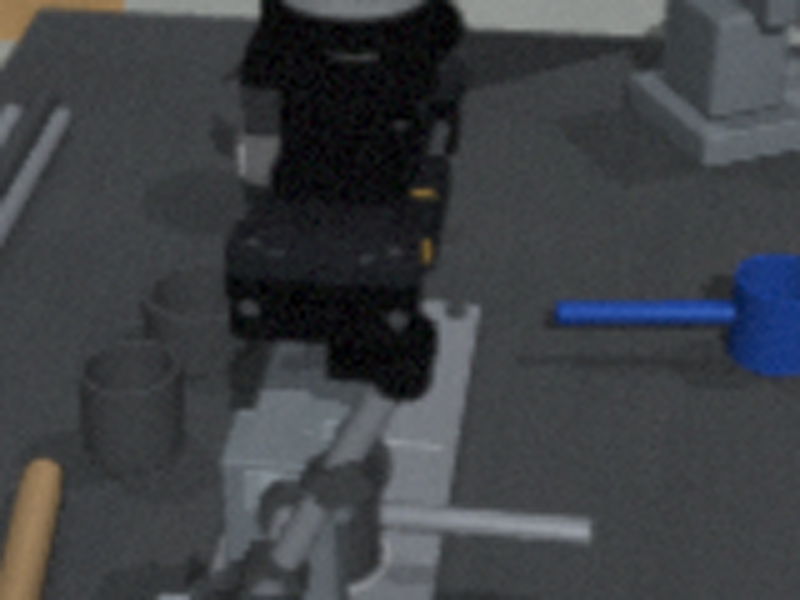

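```bash
python3 -m inch '{"dp":[[0,0.004,0.001],[0,0.004,0.001],[0,0.003,0.001],[0,0,0],[0,0,0]],"turn":[0,0,0,0,0]}'
python3 -m inch '{"dp":[[0,0.003,0.001],[0,0,0],[0,0,0]],"turn":[0,0,0]}'
```

```text
time_s: 18.05
tool_pos: [0.5276, 0.1547, 0.2458]
tool_rot: [-179.4, 0.2, -90.9]
force: [14.9, 1.5, -0.3]
grip_width: 0.0006
time_s: 18.42
tool_pos: [0.5273, 0.1546, 0.2457]
tool_rot: [-179.0, 0.2, -91.0]
force: [20.8, 1.9, -1.1]
grip_width: 0.0007
```

```bash
python3 - <<'E'
from h import *
snap('side','s14',(240,130,400,250),5); snap('top','t14',(200,90,430,260),3.4);snap('wrist','w14'); o=sensors.get_obs(); print(o['time_s'],o['tool_pos'],o['force'],o['joint_velocities'].round(1))
E
```

```text
18.575 [0.52729801 0.15466437 0.24574124] [21.58388256  1.34873204 -0.65973066] [-0.  0.  0.  0. -0.  0. -0.]
```

View pics/s14.png

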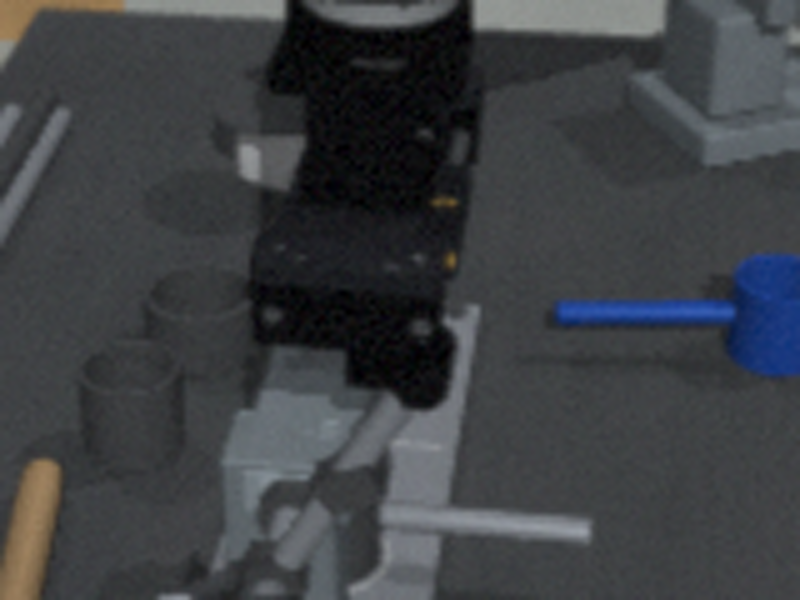

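View pics/t14.png

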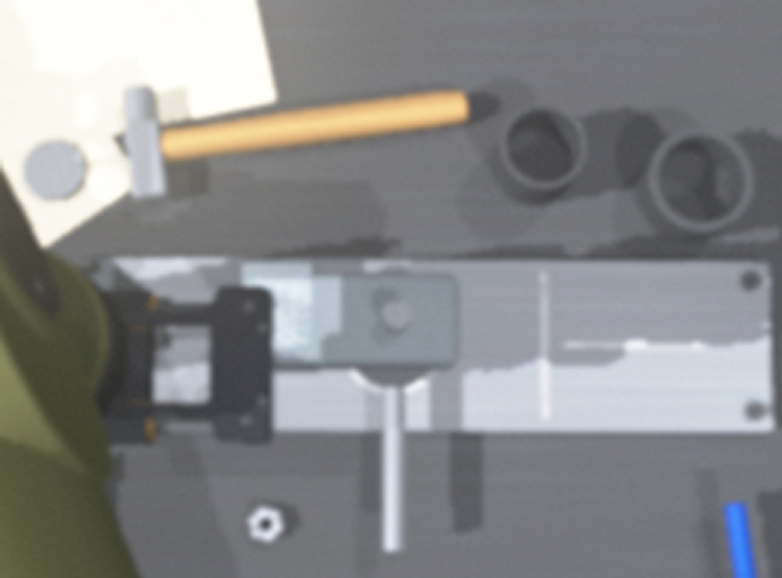

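View pics/w14.png

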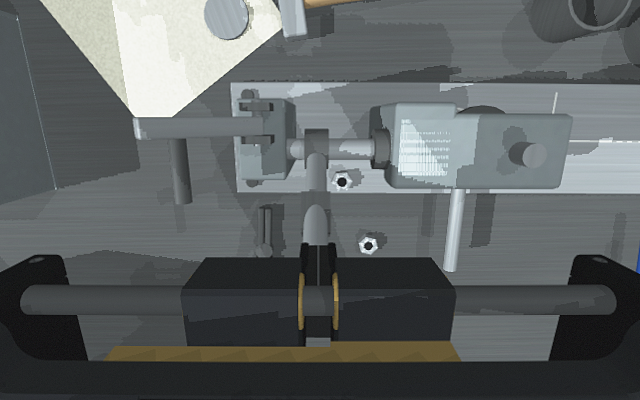

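```bash
python3 - <<'E'
from h import *
c=cal('top'); im=cv2.imread('pics/t14_raw.png')
k=9; x0,y0=285,175
z=cv2.resize(im[y0:y0+65,x0:x0+70],None,fx=k,fy=k,interpolation=cv2.INTER_CUBIC)
a=np.linspace(0,2*np.pi,60)
for (x,y,zz,r,col) in [(.572,-.0036,.012,.036,(0,255,255)),(.572,-.0036,.012,.032,(0,0,255))]:
    P=np.c_[x+r*np.cos(a),y+r*np.sin(a),a*0+zz]; cv2.polylines(z,[np.int32((proj(P,c)-[x0,y0])*k+4)],True,col,1)
p=np.array([.572,-.0036,np.radians(-.85)])
q=(proj(press2w(p,[(-32,0,44),(-151,0,44)]),c)-[x0,y0])*k+4; cv2.line(z,tuple(map(int,q[0])),tuple(map(int,q[1])),(255,0,255),1)
cv2.imwrite('pics/t14q.png',z)
E
```

```text
(no output)
```

View pics/t14q.png

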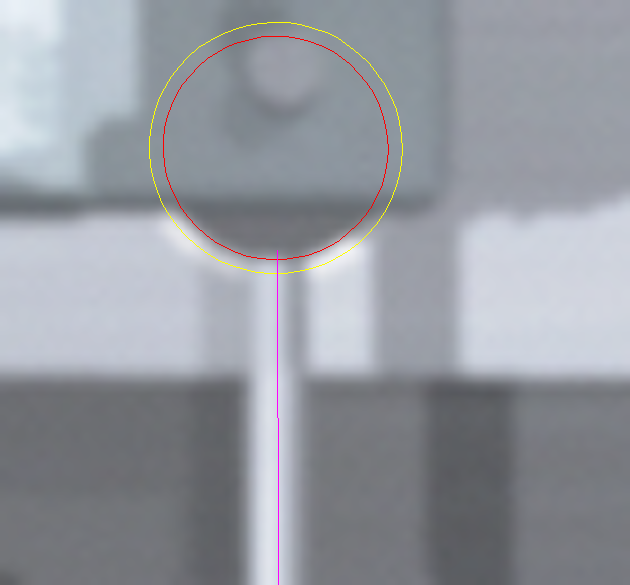

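```bash
python3 -c "
from cell import env,sensors
print(sensors.get_obs()['force']); print(env.sign_off())"
```

```text
[21.58388256  1.34873204 -0.65973066]
the job is handed in; nothing more can be done
None
```

The cup is on the ring, the catch is fully over, and the closed fingers were still holding the lever at its front stop when I handed the job in, at about 18.6 s.

- **Cup:** I gripped the stub tube and slid the cup along the bed at constant height, straightening it so the tube points to the front. After release, the wrist picture put the cup within about 1 mm of the ring's centre. The top picture was coarser and allows up to about 2 mm towards -y. I left the cup there.
- **Catch:** I pinched the peg lightly and carried it over its arc until it met the stop, with about 13 N pushing back. Pictures afterwards show it lying fully to +y.
- **Lever:** I hooked the cross grip from behind with the fingers closed, because the moves could not tilt the gripper for a pinch. At the end, the force rose from 8 to 21 N while the tool stayed put, so the lever is at its stop. The pad touching the cup could not be seen directly. I inferred it from the lever at its stop and the lowered ram rod.
- **Other items:** The items I could check in the last pictures looked unmoved; I did not measure them. The pliers were mostly hidden behind the gripper.

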